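# Half-open the dust extraction and ready the coating scraper over the board

### The job

Get ready to scrape old coating off the circuit board under dust extraction: first turn the bar handle of the extractor's ball valve counter-clockwise (seen from above) to half open, 45 degrees, midway between across the pipe and along the pipe. Then draw the scraper, the tool with the slimmer smooth handle, out of its sloping tube in the tool holder, turn it upright with its flat tip straight down, and finish still holding it there, steady in the gripper, tip about 10 cm above the middle of the board. Leave the nut driver in the holder, the things on the table where they are, and do not touch the board.

Things in the scene. Friction and masses are not known exactly. Their poses are not given: they have to be found in the camera images.
- extractor: fixed dust extractor: grey fan box and a 32 mm pipe along its own y axis with a brass ball valve. Origin on the table below the valve stem; z up, +y from the valve to the fan box, whose near face is 140 mm from the stem (box 160 wide, 130 along y, 166 mm high); a nozzle ends 93 mm from the stem towards -y. Pipe and valve body stay below 83 mm
- valve_handle (a joint): angle of the valve handle about the vertical stem, rad: 0 = closed, bar across the pipe (along the extractor's x axis); grows counter-clockwise seen from above; pi/2 = fully open, bar along the pipe; pi/4 = half open. Starts between 0.1 and 0.45. Stops at 0 and pi/2; stiff (about 0.1 N m of friction), stays where it is left
- valve_top (a point): centre of the top of the valve handle, on the stem axis, 117 mm above the table. The handle is a plain aluminium bar 80 mm long, 12 mm wide, 24 mm high (underside 93 mm above the table), centred on the stem, on a hub of 12 mm radius reaching down to 83 mm; turns with the handle: its x axis lies along the bar
- holder: fixed tool holder: teak base 130 x 170 x 12 mm, two square steel tubes (20 mm outside, 13 inside, 50 long, open both ends) sloping at 45 degrees, mouths up and towards its +x. Origin on the table below the middle between the mouths; mouth centres at x = 0, y = -45 and +45, z = 105 mm. Scraper in one tube, nut driver in the other (either way round)
- scraper: loose scraper, about 65 g: smooth round black handle 18 mm thick (z = 0 to 90 mm), 10 mm steel shaft with flat tip 10 x 3 mm (z = 0 to -75 mm). Origin on its axis at the shoulder, z towards the handle's end. At first the shoulder rests on the tube's mouth and z leans 45 degrees towards the holder's +x; free once drawn 75 mm along z. Centre of mass near the shoulder
- scraper_tip (a point): end of the scraper's flat tip, on its axis, 75 mm from the shoulder
- nut_driver: loose nut driver standing in the other tube, to be left there: fatter, ribbed black handle 30 mm over its ribs and 90 mm long, plain 10 mm round shaft 75 mm long; frame as the scraper's
- board: fixed mottled green circuit board 150 (x) x 110 (y) mm on standoffs, origin on the table below its middle, top face 22 mm above the table, components up to 12 mm higher
- board_mid (a point): middle of the board's top face, 22 mm above the table, z up
- capacitor: loose squat amber capacitor, 32 mm diameter, 23 mm high, origin under its centre; leave alone
- lnb_bracket: loose pewter-grey angle bracket 80 x 45 mm, 45 mm high at one end, origin under its centre; leave alone
- remote: loose white remote control 50 x 160 x 20 mm, origin under its centre; leave alone
- tweezer: loose chrome tweezer lying flat, 120 mm long along x, 13 mm high; leave alone
- heat_sink: loose finned aluminium heat sink 50 x 45 x 26 mm, origin under its centre; leave alone
- screw_dish: loose round steel dish, 70 mm diameter, 22 mm high; leave alone
There are look-alikes about, which are no part of the job. Of the things that look like the board, the smallest one is meant.

How it is judged:
By the outcome, as a careful person would: the job done as asked, in the order asked, and still so for the second after the job is handed in, while the arm keeps its last pose, push and grip.
It also fails if it takes over 51 s, if anything falls off the work surface, if the arm or the gripper's body presses on something with over 40 N, if the wrist force passes 120 N, or if a joint passes its speed limit or range.

### The arm

A 7-joint arm with a two-finger parallel gripper is mounted at the origin on the work surface. World frame = base frame: x ahead of the robot, y to its left, z up, the work surface at z = 0. Lengths are in mm, angles in rad, forces in N, time in s.
With the tool pointing down it reaches from about 400 to 900 mm from the base axis. Payload 5.6 kg.
Tool frame: the origin (TCP) lies midway between the tips of the shut fingers; the grasp point (between the pads) lies 19 mm behind it; x points along the fingers, y is the direction in which the jaws open and shut, and the axes are right-handed (so a half turn about x gives the same grasp; the last joint's range is limited). The gripper opens to 92 mm and grips with 3 to 60 N. Pads are 20 mm wide; open, the fingers measure 128 mm over their backs; the gripper's body (75 mm by 189 mm) begins 69 mm behind the grasp point.
Start: joints at [-1.274, 0.468, -0.012, 1.603, 0.006, 1.071, -0.056], TCP at [216.685, 612.827, 214.592] pointing down, gripper open.
Joint ranges: [-2.53, 2.53], [-0.31, 2.02], [-1.57, 1.55], [0.28, 2.44], [-1.29, 4.43], [0.15, 1.84], [-2.92, 2.92]. Speed limits (rad/s): [2.57, 2.57, 3.14, 3.14, 3.14, 3.14, 3.14].

### API

Orientations are given as a rotation vector (axis times angle).
In Python, from cell import robot, grip, kin, viewer gives the robot as it stands. Calls block until the motion is done:
- robot.movep(position, orientation): joint-space move of the TCP to a pose.
- robot.servo_line(position, feed=150, rotation=None): straight line of the TCP; rotation=None keeps the orientation; feed is the mean speed in mm/s.
- robot.goto_joints(angles): joint-space move.
- grip(opening, newtons=None): opening from 0.0 (shut) to 1.0 (fully open); newtons is the grip in N (None keeps the last); returns when the fingers have stopped.
- robot.hold(seconds).
- kin.ik(position, orientation): joint angles nearest the present ones, or None.
- robot.observe(): the state.
- viewer.read_camera(name): name is "scene" or "side" or "wrist"; returns the picture (420x560x3 uint8, red, green, blue); there is no depth.
- viewer.camera_info(name): a dict with "camera_matrix" (3x3 intrinsics, pixels), "k1" (the pictures are not rectified: a ray, as slopes to the right and down, at radius r is drawn at 1 + k1 r^2 times it, then the intrinsics apply), "R" (3x3) and "t" (3): a world point X has camera coordinates R X + t. Camera axes: x right, y down, z forward; pixel columns grow to the right and rows downward; lengths in mm; the calibration is good to about 2 mm. A picture is of the moment at which its call begins: read the wrist's pose just before it. camera_info takes no time and is no camera call; for the wrist camera it gives the pose at the moment of the call.
A pose or a line that the arm cannot do raises robot.IKError and nothing moves.
- robot.job_done(): hands the job in, once; it reports no verdict.
Trained networks look in the newest picture that a camera, given by its name, has taken for a name from the list of things; names that differ only in an ending like _2 or _b are one class to them, and where a whole thing is asked for, a point or a joint stands for the part that bears it (a point fixed in the world has none). Each returns a list of dicts, best first, with "confidence" (0 to 1); they miss things now and then, are a little off and sometimes report something else, mostly with a low value. They report only what shows in the picture. A call takes as long as a camera call. They do not tell look-alikes from the thing itself.
- viewer.silhouettes(name, camera): "mask" (420x560 bool, what is visible of it).
- viewer.pinpoint(name, camera): "at" ([x, y, z] in mm, in the coordinates of the camera as it stood for that picture, good to about 4 mm: a listed point, or the origin of a listed thing).
The state is a dict: "t": time; "joints": joint angles; "joint_velocities": joint speeds; "joint_torque": joint torques, N m; "tcp_pos": TCP position; "tcp_rot": TCP orientation; "contact_force": force on the tool from outside, world axes, zero at the start; "wrist_torque": the same for the moment, N m; "grip_width": opening from 0.0 (shut) to 1.0 (fully open).
Only numpy, scipy, OpenCV 4.12 (cv2) and the standard library are available. Lean on these libraries where they do the work, as an engineer would, in place of code of your own. Each camera call takes 0.05 s, during which the arm holds its last target. There are 200 camera calls.

## Working session

There is one attempt and no reset: what is moved stays moved. The work goes in short steps, each a Python script; the robot and the scene stay as the last script left them, time stands still between calls to the robot, and variables do not carry over. Pictures are saved under pics/ and viewed, about 8 in all and at most 12, crops included, and the job is handed in when it is done.

```bash
ls; mkdir -p pics
cat > h.py <<'E'
import numpy as np, cv2
from cell import robot, grip, kin, viewer
from scipy.spatial.transform import Rotation as Ro
def pic(cam,fn=None):
    inf=viewer.camera_info(cam); im=viewer.read_camera(cam)
    if fn: cv2.imwrite('pics/'+fn,im[:,:,::-1])
    return im,inf
def w(inf,p): return np.array(inf['R']).T@(np.array(p)-np.array(inf['t']))
def px(inf,X):
    c=np.array(inf['R'])@np.array(X)+np.array(inf['t']); s=c[:2]/c[2]; s=s*(1+inf['k1']*(s@s))
    K=np.array(inf['camera_matrix']); return K[:2,:2]@s+K[:2,2]
def ray(inf,uv,z):
    K=np.array(inf['camera_matrix']); d=np.linalg.inv(K)@np.array([uv[0],uv[1],1.]); d=d[:2]
    s=d.copy()
    for _ in range(20): s=d/(1+inf['k1']*(s@s))
    R=np.array(inf['R']); o=-R.T@np.array(inf['t']); v=R.T@np.array([s[0],s[1],1]); return o+v*(z-o[2])/v[2]
E
python3 - <<'E'
from h import *
np.set_printoptions(precision=1,suppress=True)
ims=[]
for c in ['scene','side','wrist']:
    im,inf=pic(c); ims.append(im); print(c, 'campos',w(inf,[0,0,0]))
    for n in ['extractor','valve_top','holder','scraper','nut_driver','board','board_mid','scraper_tip']:
        for d in viewer.pinpoint(n,c): 
            X=w(inf,d['at']); print(n,round(d['confidence'],2),X,px(inf,X))
cv2.imwrite('pics/a.png',np.hstack(ims[:2])[:,:,::-1]); cv2.imwrite('pics/scene.png',cv2.resize(ims[0],(800,600))[:,:,::-1]);cv2.imwrite('pics/side.png',cv2.resize(ims[1],(800,600))[:,:,::-1])
print(robot.observe())
E
```

```text
pics
scene campos [1034.3  826.7  895.6]
extractor 0.81 [546.9 278.3   3. ] [330.8 331. ]
extractor 0.35 [643.6   1.6  19.2] [225.2 266.8]
valve_top 0.8 [547.9 282.9 118.2] [335.3 295. ]
holder 0.95 [ 509.9 -289.1    1.1] [216.9 192.5]
scraper 0.54 [ 511.5 -335.8  103.5] [205.5 154.2]
nut_driver 0.83 [ 509.1 -242.   107.3] [222.6 168.5]
nut_driver 0.65 [395.6 -73.4   1. ] [294.5 218.6]
board 0.95 [ 209.9 -281.5   -0.9] [305.7 161.5]
board 0.77 [646.   -5.5  -0.8] [223.4 271.6]
board 0.58 [328.9 378.4   1.7] [438.1 316.4]
board 0.54 [543.8 281.  119.9] [336.4 292.9]
board_mid 0.94 [ 206.4 -279.1   30.9] [307.3 152.6]
board_mid 0.7 [331.2 377.7  31.1] [439.7 307.7]
board_mid 0.57 [647.2  -1.1  18.2] [223.3 267. ]
scraper_tip 0.67 [545.6 278.7   6.2] [331.4 329.9]
side campos [  13.3 -442.6  666.7]
extractor 0.96 [550.1 282.6  -2. ] [218.  183.6]
extractor 0.46 [403.7  30.   -2. ] [242.4 259.2]
extractor 0.25 [ 508.9 -242.3  101.6] [381.4 264.2]
extractor 0.16 [402.1 -72.5   3.1] [275.6 282.8]
valve_top 0.64 [549.  283.7 113.9] [212.9 147.5]
valve_top 0.21 [403.9  31.1  -1.5] [242.1 258
[... 178 characters left out ...]
  -1.1  21.1] [323.3 204.3]
board 0.92 [333.2 377.   -0.3] [130.4 205.6]
board 0.66 [549.8 281.1 116.5] [213.7 146.8]
board 0.6 [650.9  -5.2  -3.9] [323.5 212.9]
board_mid 0.92 [651.4  -0.7  20.6] [322.9 204.6]
board_mid 0.76 [331.4 381.2  22. ] [126.8 198.5]
wrist campos [147.8 636.6 385.2]
{'t': 1.35, 'joints': array([-1.3,  0.5, -0. ,  1.6,  0. ,  1.1, -0.1]), 'joint_velocities': array([ 0.,  0.,  0., -0.,  0.,  0., -0.]), 'joint_torque': array([ -0. , -52. ,  -0. , -24.4,  -0.1,   0. ,   0. ]), 'tcp_pos': array([216.6, 612.8, 214.6]), 'tcp_rot': array([ 0.3,  1.6, -0.3]), 'contact_force': array([-0. , -0.2, -0.4]), 'wrist_torque': array([-0., -0., -0.]), 'grip_width': 1.0030381750103388}
```

View pictures.

View pics/scene.png

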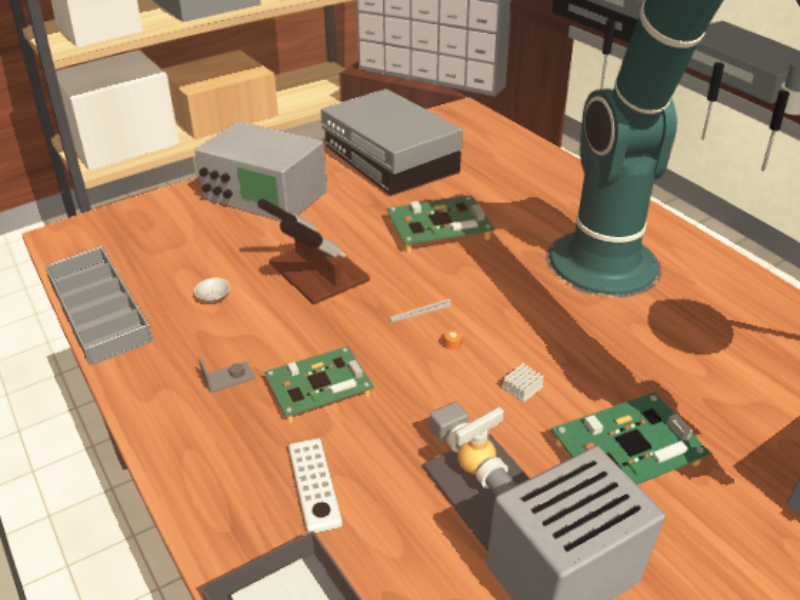

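View pics/side.png

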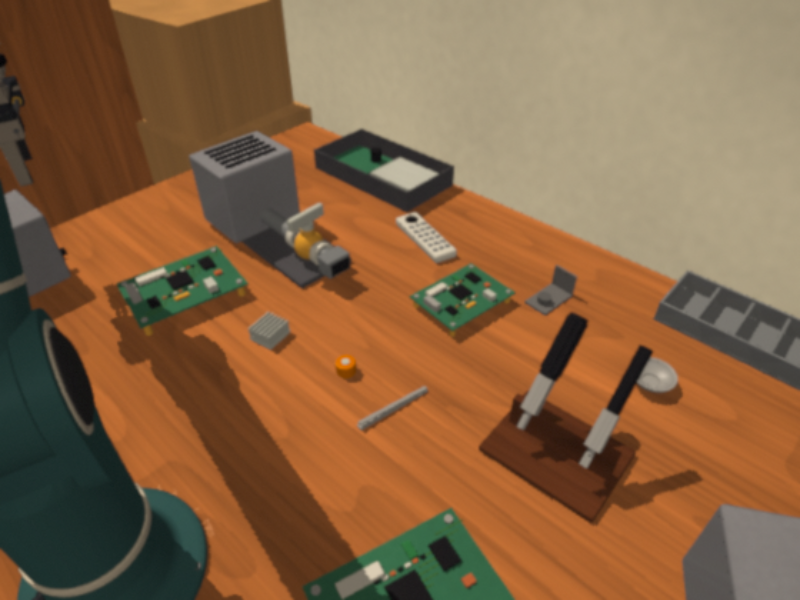

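```bash
cat > fit.py <<'E'
from h import *
from scipy.optimize import minimize
def hull(inf,P,shape=(420,560)):
    m=np.zeros(shape,np.uint8); p=np.array([px(inf,X) for X in P])
    cv2.fillConvexPoly(m,cv2.convexHull(np.round(p*16).astype(np.int32)),1,shift=4); return m>0
def iou(a,b): return (a&b).sum()/max(1,(a|b).sum())
def masks(n,cams):
    out=[]
    for c in cams:
        im,inf=pic(c); 
        for d in viewer.silhouettes(n,c): out.append((c,inf,d['confidence'],d['mask']))
    return out
def boxpts(x,y,yaw,lx,ly,z0,z1,off=0):
    c,s=np.cos(yaw),np.sin(yaw)
    return [[x+c*a-s*b,y+s*a+c*b,z] for a in(-lx/2,lx/2) for b in (off-ly/2,off+ly/2) for z in(z0,z1)]
def cyl(o,a,r,l0,l1):
    a=np.array(a); u=np.cross(a,[0,0,1]); u/=np.linalg.norm(u); v=np.cross(a,u)
    return [np.array(o)+l*a+r*(np.cos(t)*u+np.sin(t)*v) for l in(l0,l1) for t in np.linspace(0,6.28,16)]
def fit(f,x0,steps):
    r=minimize(f,x0,method='Nelder-Mead',options=dict(initial_simplex=np.array([x0]+[np.array(x0)+np.eye(len(x0))[i]*steps[i] for i in range(len(x0))]),xatol=.005,fatol=1e-4)); return r.x,-r.fun
E
python3 - <<'E'
from fit import *
np.set_printoptions(precision=2,suppress=True)
for c,inf,q,m in masks('board',['scene','side']):
    k=cv2.findContours(m.astype(np.uint8),0,2)[0]; k=max(k,key=cv2.contourArea)[:,0]
    P=np.array([ray(inf,u,22)[:2] for u in k.astype(float)]); print('board',c,round(q,2),m.sum(),cv2.minAreaRect(P.astype(np.float32)))
M=masks('valve_handle',['scene','side'])
for c,inf,q,m in M:
    ys,xs=np.nonzero(m); k=cv2.findContours(m.astype(np.uint8),0,2)[0]; k=max(k,key=cv2.contourArea)[:,0]
    print('vh',c,round(q,2),m.sum(),xs.min(),xs.max(),ys.min(),ys.max())
g=[(inf,m) for c,inf,q,m in M if 50<m.sum()<2500 and q>.4]
for y0 in np.arange(0,3.1,.5):
    print('handle',*fit(lambda p:-sum(iou(hull(i,boxpts(p[0],p[1],p[2],80,12,93,117)),m) for i,m in g)/max(1,len(g)),[549,283,y0],[6,6,.3]))
M=masks('scraper',['scene','side'])
for c,inf,q,m in M: ys,xs=np.nonzero(m); print('scr',c,round(q,2),m.sum(),xs.mean(),ys.mean())
g=[max([(q,inf,m) for c,inf,q,m in M if c==cc],key=lambda t:t[0])[1:] for cc in set(t[0] for t in M)]
for y0 in (-2,-1,0,1,2):
    f=lambda p:-sum(iou(hull(i,cyl([p[0],p[1],105],[np.cos(p[2])*.7071,np.sin(p[2])*.7071,.7071],9,0,90)),m) for i,m in g)/len(g)
    print('scraper',*fit(f,[513,-336,y0],[6,6,.3]))
M=masks('extractor',['scene','side'])
for c,inf,q,m in M: ys,xs=np.nonzero(m); print('ext',c,round(q,2),m.sum(),xs.min(),xs.max(),ys.min(),ys.max())
g=[(inf,m) for c,inf,q,m in M if q>.5]
def E(p,inf):
    m=hull(inf,boxpts(p[0],p[1],p[2],160,130,0,166,205)); 
    return m|hull(inf,boxpts(p[0],p[1],p[2],32,233,45,77,23.5))
for y0 in np.arange(-3,3.1,.75):
    print('ext',*fit(lambda p:-sum(iou(E(p,i),m) for i,m in g)/max(1,len(g)),[549,282,y0],[6,6,.3]))
# crops
s,i=pic('scene'); d,j=pic('side')
a=cv2.resize(s[270:420,280:500],None,fx=3.4,fy=3.4,interpolation=cv2.INTER_CUBIC); a=a[:,:400+0] if 0 else a
cv2.imwrite('pics/c1.png',np.vstack([cv2.resize(s[270:420,280:500],(600,409)),cv2.resize(d[200:360,330:470],(600,191))])[:,:,::-1] if 0 else cv2.resize(np.hstack([s[270:420,290:430],d[215:365,330:470]]),(784,420),interpolation=cv2.INTER_CUBIC)[:,:,::-1])
E
```

```text
board scene 0.72 1738 ((201.52105712890625, -280.82379150390625), (179.53082275390625, 198.4367218017578), 70.85407257080078)
board scene 0.61 2243 ((648.67431640625, 2.630706787109375), (125.74308776855469, 152.74420166015625), 83.01018524169922)
board scene 0.58 3823 ((327.4768981933594, 379.086669921875), (152.892333984375, 208.6863555908203), 78.50626373291016)
board side 0.78 1859 ((643.830078125, -6.3991546630859375), (118.44066619873047, 160.8802490234375), 82.08650207519531)
board side 0.56 5358 ((245.0253143310547, -240.80337524414062), (106.74828338623047, 229.7132568359375), 42.70462417602539)
board side 0.56 2937 ((330.7832336425781, 374.760986328125), (175.40151977539062, 202.75274658203125), 79.37359619140625)
board side 0.45 603 ((663.5703125, -308.99249267578125), (156.44061279296875, 22.494958877563477), 7.843906402587891)
vh scene 0.73 412 318 351 286 311
vh side 0.65 286 201 225 142 161
handle [546.87 280.68   0.15] 0.7650396907368607
handle [547.04 280.47   0.14] 0.7656331262746381
handle [546.72 280.17   3.28] 0.763926499032882
handle [547.54 280.86   3.29] 0.766
[... 322 characters left out ...]
27
scraper [ 514.12 -335.57    0.11] 0.6772497472194136
scraper [ 513.77 -334.98    0.08] 0.6909750010173217
scraper [ 513.38 -333.61    0.07] 0.6874635805564213
scraper [ 520.8  -358.02    0.7 ] 0.44604474296166785
ext scene 0.98 13397 297 464 281 419
ext side 0.63 6591 133 245 92 201
ext [540.79 677.29  -3.08] 0.6460023223990474
ext [731.54 344.61  -5.12] 0.5060949403578222
ext [532.05 281.53  -0.14] 0.7729406881100345
ext [542.45 286.37  -0.11] 0.7771418298471524
ext [549.87 280.9   -0.07] 0.7794119047681325
ext [557.65 286.64  -0.06] 0.7589328407606082
ext [570.93 293.35   0.01] 0.7147623312389093
ext [718.68 599.35   2.25] 0.6407622800290709
ext [598.1  674.11   2.93] 0.6937412381935257
```

View pics/c1.png

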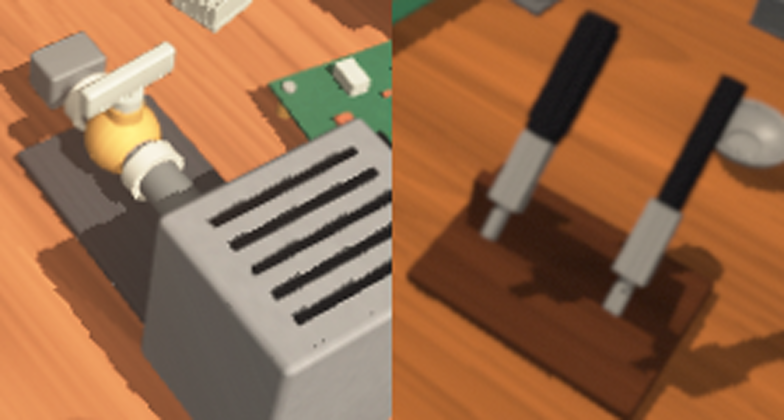

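```bash
cat >> h.py <<'E'
def rv(x,y):
    x=np.array(x,float);y=np.array(y,float);x/=np.linalg.norm(x);y-=x*(x@y);y/=np.linalg.norm(y)
    return Ro.from_matrix(np.c_[x,y,np.cross(x,y)]).as_rotvec()
def down(yaw): return rv([0,0,-1],[np.cos(yaw),np.sin(yaw),0])   # yaw of jaw axis
E
python3 - <<'E'
from fit import *
np.set_printoptions(precision=2,suppress=True)
for b in (.15+np.pi/2,.15-np.pi/2):
    print(kin.ik([547,281,230],down(b)),kin.ik([547,281,95],down(b+.6)))
    for X in ([547,281,117],):
        # predicted pixel of valve for pre-grasp pose
        i=viewer.camera_info('wrist'); o=robot.observe(); T=Ro.from_rotvec(o['tcp_rot']).as_matrix(); 
        l=T.T@(np.array([0,0,0])+w(i,[0,0,0])-o['tcp_pos']); print('cam in tool',l,'axis in tool',T.T@np.array(i['R']).T[:,2])
ps=3.14159
for b in (np.pi/2+.07,-np.pi/2+.07):
  for th in (0,.4,.785):
    a=np.array([.707*np.cos(.07),.707*np.sin(.07),.707]); n=np.array([np.sin(th)*np.cos(.07),np.sin(th)*np.sin(.07),-np.cos(th)])
    g=np.array([513.5,-335,105])+50*a
    r=rv(n,[np.cos(b),np.sin(b),0]); f=np.pi/4+th; n2=np.array([np.sin(f),0,-np.cos(f)])
    print(b,th,kin.ik(g+19*n,r),kin.ik(g+110*a+19*n+[0,0,60],r),kin.ik(np.array([648,-1,247])+19*n2,rv(n2,[0,np.sign(b),0])))
E
```

```text
[-0.58  0.39  0.07  1.68 -0.03  1.07  1.22] [-0.45  0.55 -0.1   1.78  0.07  0.82  1.73]
cam in tool [-170.61   -0.51  -72.9 ] axis in tool [ 0.97 -0.    0.26]
[-1.01  0.44  0.64  1.71 -0.29  1.09 -1.7 ] [-0.89  0.58  0.48  1.81 -0.35  0.84 -1.05]
cam in tool [-170.61   -0.51  -72.9 ] axis in tool [ 0.97 -0.    0.26]
1.6407963267948966 0 [-0.05  0.67  0.78  1.74 -0.55  0.97  2.59] [-0.15  0.68  0.96  1.44 -0.57  1.31  2.49] [ 0.51  0.28 -0.66  2.16  1.77  0.22 -0.17]
1.6407963267948966 0.4 [ 0.63  0.45 -0.02  1.95 -0.53  0.49  2.69] [-0.11  0.47  0.87  1.74 -0.81  0.92  2.75] [-0.65  0.39  0.65  2.43  3.22  0.79 -1.85]
1.6407963267948966 0.785 [ 1.7   1.06 -1.34  2.08  1.53  0.38  1.15] [ 1.32  0.48 -0.86  1.89 -0.4   0.31  2.62] [ 0.68  0.91 -0.87  2.4   3.18  1.49 -0.93]
-1.5007963267948965 0 [-0.16  0.75  0.97  1.74 -0.7   1.04 -0.44] [-0.14  0.67  0.94  1.44 -0.55  1.3  -0.66] [ 0.32  0.25 -0.44  2.17  1.84  0.15  2.87]
-1.5007963267948965 0.4 [-0.06  0.59  0.88  1.99 -1.16  0.79  0.05] [ 0.04  0.42  0.64  1.73 -0.67  0.86 -0.5 ] [ 0.98  0.86 -1.32  2.34  2.63  1.    2.63]
-1.5007963267948965 0.785 [ 1.7   1.06 -1.34  2.08  1.53  0.38 -1.99] [ 0.46  0.32  0.21  1.95 -1.23  0.58  0.12] None
```

```bash
cat > valve.py <<'E'
from fit import *
def look(n,cams=('wrist',),shift=''):
    im,inf=pic('wrist',n); 
    for d in viewer.pinpoint('valve_top','wrist'): print('vt',round(d['confidence'],2),w(inf,d['at']))
    for d in viewer.pinpoint('extractor','wrist'): print('ext',round(d['confidence'],2),w(inf,d['at']))
    for nm,z in (('valve_handle',117),('extractor',60)):
        for d in viewer.silhouettes(nm,'wrist')[:2]:
            m=d['mask']; k=cv2.findContours(m.astype(np.uint8),0,2)[0]; k=max(k,key=cv2.contourArea)[:,0]
            print(nm,round(d['confidence'],2),m.sum(),cv2.boundingRect(k))
            if nm=='valve_handle' and d['confidence']>.4: print(fit(lambda p:-iou(hull(inf,boxpts(p[0],p[1],p[2],80,12,93,117)),m),[547,281,.15 if not shift else shift],[5,5,.2]))
    return im,inf
E
python3 - <<'E'
from valve import *
np.set_printoptions(precision=2,suppress=True)
robot.movep([547,281,230],down(.15+np.pi/2))
im,inf=look('w1.png'); cv2.imwrite('pics/w1.png',cv2.resize(im,(800,600))[:,:,::-1])
print(robot.observe()['t'])
for b in (np.pi/2,-np.pi/2):
  for th in (-.2,-.4,-.6,-.785):
   for yb in (0.07,):
    ps=.07; h=np.array([np.cos(ps),np.sin(ps),0]); a=.7071*h+[0,0,.7071]; n=np.sin(th)*h-[0,0,np.cos(th)]
    g=np.array([513.5,-335,105])+50*a; y=[np.cos(b+ps),np.sin(b+ps),0]
    f=np.pi/4+th
    out=[]
    for q in (-.6,-.3,0,.3,.6):
        h2=np.array([np.cos(q),np.sin(q),0]); n2=np.sin(f)*h2-[0,0,np.cos(f)]
        out.append(kin.ik(np.array([648,-1,247])+19*n2,rv(n2,[np.cos(b+q),np.sin(b+q),0])))
    print(round(b,1),th,kin.ik(g+19*n,rv(n,y)),kin.ik(g+110*a+19*n+[0,0,60],rv(n,y)),'F',*out)
E
```

```text
vt 0.84 [544.03 280.02 117.27]
ext 0.91 [546.71 279.63   2.58]
valve_handle 0.93 1292 (271, 161, 25, 86)
(array([546.33, 281.46,   0.04]), np.float64(0.8078817733990148))
extractor 0.65 37121 (195, 128, 365, 178)
4.2083
1.6 -0.2 [ 0.22  0.65  0.34  1.58 -0.11  1.11  2.2 ] [ 0.2   0.64  0.33  1.26 -0.09  1.44  2.15] F [-0.62  0.3   0.44  1.99  0.59  0.55  0.29] [-0.5   0.24  0.38  2.05  0.45  0.36  0.73] [-0.28  0.22  0.24  2.07 -0.07  0.28  1.57] [-0.12  0.24  0.18  2.04 -0.66  0.38  2.47] [ 0.09  0.29  0.05  1.97 -0.78  0.57  2.91]
1.6 -0.4 [ 0.21  0.75  0.32  1.44 -0.01  1.32  2.13] [ 0.2   0.76  0.32  1.1  -0.01  1.66  2.11] F [-0.5   0.33  0.39  1.87  0.21  0.69  0.69] [-0.38  0.29  0.31  1.91  0.11  0.61  1.09] [-0.24  0.28  0.22  1.92 -0.08  0.57  1.58] [-0.11  0.29  0.13  1.9  -0.27  0.61  2.08] [ 0.01  0.32  0.06  1.85 -0.4   0.7   2.51]
1.6 -0.6 [0.2  0.86 0.31 1.3  0.06 1.53 2.09] None F [-0.37  0.38  0.34  1.74 -0.01  0.89  0.92] [-0.3   0.37  0.27  1.75 -0.04  0.86  1.25] [-0.21  0.36  0.2   1.76 -0.09  0.85  1.59] [-0.13  0.36  0.13  1.75 -0.13  0.86  1.94] [-0.05  0.38 
[... 809 characters left out ...]
.25] [-1.04  0.62  1.36  1.96 -0.96  0.84 -0.81] [-0.52  0.32  0.64  1.92 -0.54  0.66 -0.83] [-0.39  0.34  0.56  1.88 -0.64  0.77 -0.43]
-1.6 -0.6 [-0.23  1.26  1.33  1.34 -0.68  1.69 -0.47] None F [-0.98  0.75  1.35  1.77 -0.76  1.09 -1.61] [-0.97  0.73  1.35  1.79 -0.81  1.08 -1.26] [-0.94  0.72  1.35  1.8  -0.87  1.11 -0.91] [-0.57  0.42  0.71  1.77 -0.43  0.91 -0.95] [-0.48  0.42  0.64  1.75 -0.45  0.95 -0.63]
-1.6 -0.785 [-0.15  1.22  1.11  1.21 -0.42  1.76 -0.63] None F [-0.85  0.83  1.34  1.65 -0.83  1.35 -1.55] [-0.85  0.83  1.34  1.65 -0.83  1.35 -1.25] [-0.85  0.83  1.34  1.65 -0.83  1.35 -0.95] [-0.57  0.53  0.74  1.63 -0.38  1.13 -1.  ] [-0.53  0.51  0.68  1.63 -0.35  1.13 -0.73]
```

View pics/w1.png

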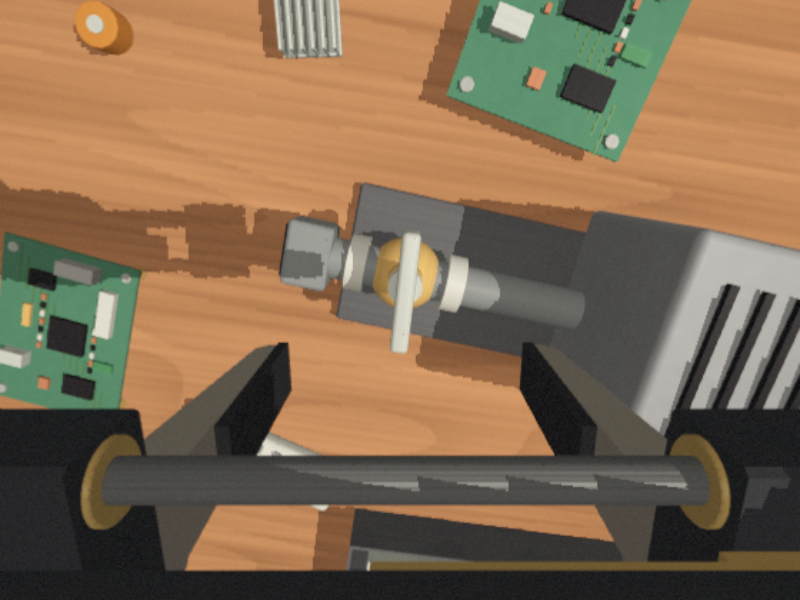

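Run:
```python
from h import *
np.set_printoptions(precision=3,suppress=True)
i=viewer.camera_info('wrist'); s=.7
def seg(a,b,z):
    A,B=[ray(i,np.array(p)*s,z) for p in (a,b)]; d=B-A; print(A[:2],B[:2],np.hypot(*d[:2]),np.arctan2(d[1],d[0]))
seg((412,235),(401,351),117); seg((406,235),(393,350),117); seg((419,236),(408,351),117)
seg((365,185),(463,206),5); seg((340,315),(437,337),5); seg((365,185),(340,315),5)
im=cv2.imread('pics/w1.png')
cv2.imwrite('pics/w1c.png',cv2.resize(im[170:370,270:600],(792,480),interpolation=cv2.INTER_CUBIC))
print(px(i,[547,281,117])/s)
```

```text
[507.497 280.013] [583.7   284.607] 76.34107428528755 0.06021795957473997
[508.052 276.367] [583.797 279.309] 75.802254332495 0.038819117429854715
[507.455 284.363] [583.008 289.155] 75.70463212497175 0.06333573292401201
[485.379 238.624] [489.987 322.572] 84.07474869030445 1.515963802882649
[601.028 230.979] [608.525 320.553] 89.8875733267892 1.48729825975193
[485.379 238.624] [601.028 230.979] 115.90109620721447 -0.06600742409002616
[403.949 296.749]
```

View pics/w1c.png

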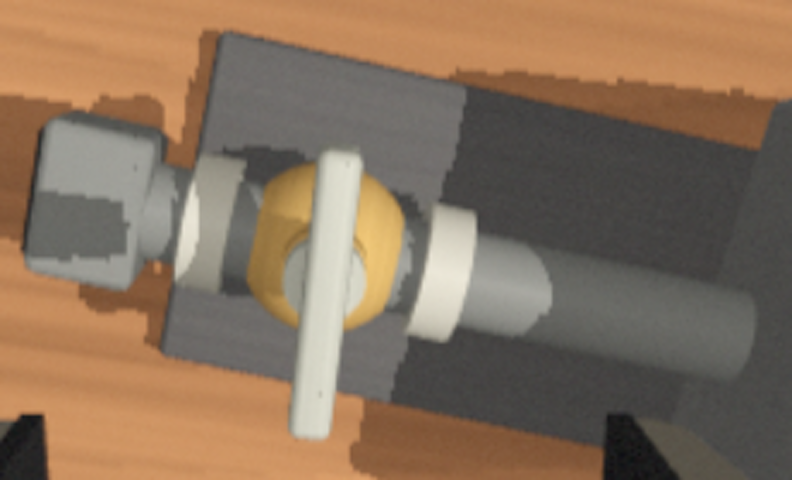

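Run:
```python
from h import *
i=viewer.camera_info('wrist')
def seg(n,a,b,z):
    A,B=[ray(i,(np.array([270,170])+np.array(p)/2.4)*.7,z) for p in (a,b)]; d=B-A; print(n,A[:2].round(1),B[:2].round(1),np.hypot(*d[:2]).round(1),np.arctan2(d[1],d[0]).round(3))
seg('bar',(341,150),(311,438),117);seg('barL',(322,153),(291,433),117);seg('barR',(361,156),(331,436),117)
seg('base',(225,33),(755,150),5);seg('base',(165,352),(605,445),5);seg('front',(225,33),(165,352),5)
seg('pipe',(478,237),(750,293),60);seg('pipe',(465,327),(730,378),60);seg('nozz',(70,113),(163,135),70);seg('nozz',(30,270),(128,290),70)
```

```text
bar [506.  279.8] [584.9 283.8] 79.0 0.051
barL [507.5 275.1] [584.3 278.2] 76.9 0.04
barR [506.7 285.1] [583.5 289.2] 76.9 0.053
base [484.5 237.5] [496.2 429.5] 192.4 1.51
base [602.8 230. ] [614.4 400.9] 171.2 1.503
front [484.5 237.5] [602.8 230. ] 118.4 -0.063
pipe [532.7 328.4] [537.5 417.2] 88.9 1.517
pipe [562.1 329.7] [566.1 417.8] 88.2 1.526
nozz [512.5 200.5] [514.8 228.4] 28.0 1.489
nozz [561.8 192.8] [563.5 223.1] 30.4 1.513
```

Run:
```python
from valve import *
np.set_printoptions(precision=2,suppress=True)
b=.048+np.pi/2; P=[545.8,281.6,95.5]
robot.movep([*P[:2],200],down(b)); grip(.5); robot.servo_line(P,120)
grip(0,50); o=robot.observe(); print(o['t'],o['grip_width'],o['contact_force'],o['wrist_torque'])
for k in range(1,5):
    robot.movep(P,down(b+.677*k/4)); o=robot.observe(); print(o['t'],o['tcp_pos'],o['joints'],o['contact_force'],o['wrist_torque'])
robot.hold(.2); grip(.5); robot.servo_line([*P[:2],230],200)
im,inf=look('w2.png',shift=.7); print(robot.observe()['t'])
cv2.imwrite('pics/w2.png',cv2.resize(im,(800,600))[:,:,::-1])
```

```text
6.9 0.12644973308245724 [-0.55  1.41  1.2 ] [ 0.29 -0.03 -0.09]
7.1667 [545.84 282.06  95.71] [-0.56  0.55  0.03  1.79 -0.03  0.81  1.27] [-0.47  2.02  1.85] [0.4  0.14 0.08]
7.4333 [545.88 281.89  95.69] [-0.53  0.55 -0.01  1.78  0.    0.81  1.42] [-0.29  2.28  2.41] [0.4  0.1  0.07]
7.7 [545.93 281.85  95.72] [-0.5   0.55 -0.05  1.78  0.03  0.81  1.56] [-0.69  0.69  3.58] [0.47 0.1  0.04]
7.9667 [545.99 281.75  95.7 ] [-0.46  0.55 -0.09  1.78  0.06  0.81  1.71] [-0.23  1.3   3.46] [0.43 0.16 0.12]
vt 0.82 [548.6  280.32 115.55]
ext 0.64 [544.36 278.36   2.02]
ext 0.43 [755.62 170.9    6.77]
valve_handle 0.88 1304 (272, 163, 24, 87)
(array([545.5 , 282.02,   0.73]), np.float64(0.8201284796573876))
valve_handle 0.22 11823 (0, 0, 115, 171)
extractor 0.78 21159 (207, 118, 275, 201)
9.9
```

View pics/w2.png

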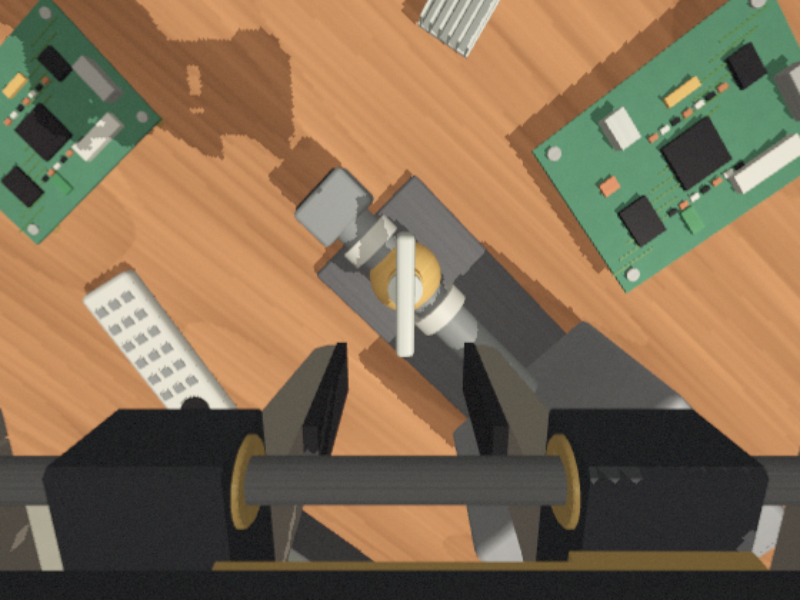

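```bash
cat > sc.py <<'E'
from fit import *
np.set_printoptions(precision=2,suppress=True)
TH=-.4
def geo(ps):
    h=np.array([np.cos(ps),np.sin(ps),0]); a=.70711*h+[0,0,.70711]; n=np.sin(TH)*h-[0,0,np.cos(TH)]
    return a,n,rv(n,[-np.sin(ps),np.cos(ps),0])
E
python3 - <<'E'
from sc import *
i=viewer.camera_info('wrist')
def seg(n,a,b,z):
    A,B=[ray(i,np.array(p)*.7,z) for p in (a,b)]; d=B-A; print(n,A[:2].round(1),B[:2].round(1),np.hypot(*d[:2]).round(1),np.arctan2(d[1],d[0]).round(3))
seg('bar',(406,235),(404,357),117);seg('front',(413,176),(316,268),5);seg('r',(413,176),(486,250),5);seg('l',(316,268),(364,318),5)
a,n,r=geo(.07); g=np.array([513.5,-335,105])+50*a
q=g+19*n-150*n; print(q, kin.ik(q,r))
robot.movep(q,r); print(robot.observe()['t'])
im,inf=pic('wrist'); cv2.imwrite('pics/w3.png',cv2.resize(im,(800,600))[:,:,::-1])
for nm in ('scraper','nut_driver','holder'):
    for d in viewer.pinpoint(nm,'wrist'): print(nm,round(d['confidence'],2),w(inf,d['at']))
for d in viewer.silhouettes('scraper','wrist')[:2]:
    m=d['mask']; print(d['confidence'],m.sum(),cv2.boundingRect(m.astype(np.uint8)))
    f=lambda p:-iou(hull(inf,cyl([p[0],p[1],105],geo(p[2])[0],9,0,90)),m)
    if d['confidence']>.4: print(fit(f,[513,-336,.07],[6,6,.15]))
E
```

```text
bar [515.3 256. ] [575.9 308. ] 79.9 0.709
front [484.7 237.1] [598.3 225.5] 114.2 -0.103
r [484.7 237.1] [488.9 325.3] 88.3 1.523
l [598.3 225.5] [605.4 286.1] 61.1 1.455
[ 599.66 -328.96  261.01] [0.25 0.72 0.23 1.16 0.04 1.63 2.08]
12.1
scraper 0.9 [ 514.83 -332.48  104.17]
scraper 0.49 [395.3  -71.01  -1.22]
nut_driver 0.69 [ 514.9  -244.14  100.65]
holder 0.71 [ 508.73 -286.68    2.03]
0.85 1157 (273, 145, 20, 92)
(array([ 513.03, -332.66,    0.04]), np.float64(0.9113222486144101))
```

View pics/w3.png

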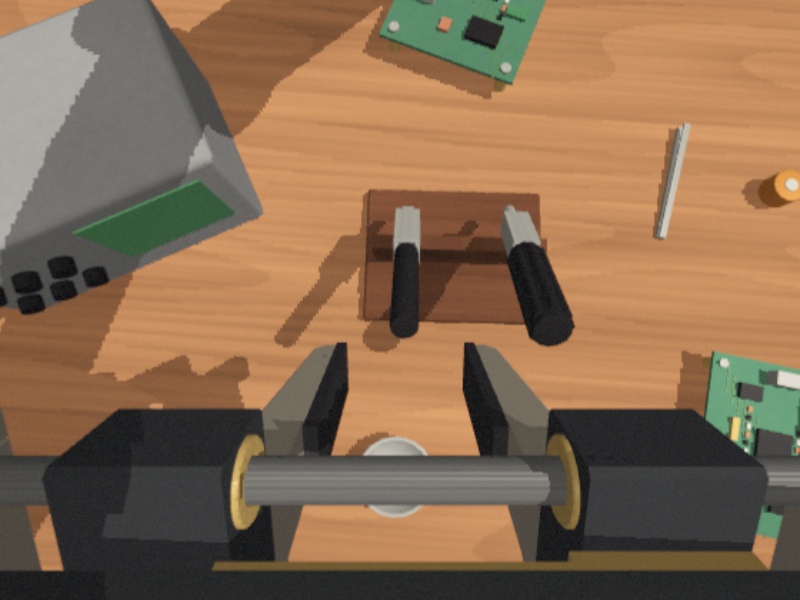

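Run:
```python
from sc import *
a,n,r=geo(.04); S=np.array([513.5,-333,105]); g=S+40*a; T=g+19*n
lift=T+110*a+[0,0,80]; print(kin.ik(T,r),kin.ik(lift,r))
robot.movep(T-100*n,r); robot.servo_line(T,120); grip(0,40); robot.hold(.1)
o=robot.observe(); print(o['t'],o['grip_width']*92,o['contact_force'],o['tcp_pos']-T)
robot.servo_line(T+15*a,50); o=robot.observe(); print(o['t'],o['grip_width']*92,o['contact_force'])
robot.servo_line(T+110*a,90); o=robot.observe(); print(o['t'],o['grip_width']*92,o['contact_force'])
if kin.ik(lift,r) is not None: robot.servo_line(lift,150)
o=robot.observe(); print(o['t'],o['tcp_pos'],o['contact_force'])
ims=[pic('scene')[0][60:270,110:390],pic('side')[0][100:310,270:550]]
cv2.imwrite('pics/d.png',cv2.resize(np.hstack(ims),(800,300),interpolation=cv2.INTER_CUBIC)[:,:,::-1])
```

```text
[0.27 0.75 0.22 1.45 0.04 1.31 2.06] [0.25 0.74 0.23 1.09 0.03 1.68 2.06]
14.325 17.240295332424527 [0.18 0.49 0.15] [0.17 0.   0.17]
14.775 16.87332132623881 [-0.94  0.01 -0.61]
15.9833 17.63981953814565 [-0.63 -0.04 -0.24]
16.6667 [ 611.71 -328.81  272.68] [-0.47 -0.01 -1.8 ]
```

View pics/d.png

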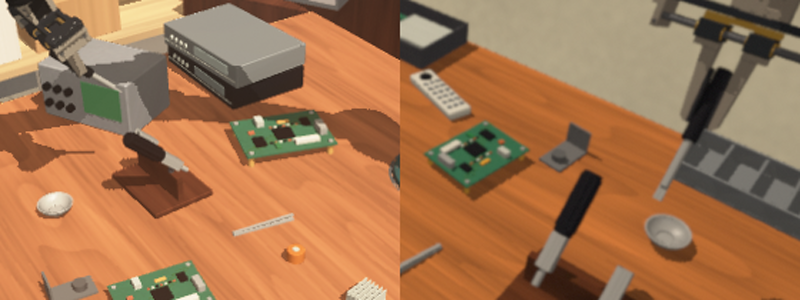

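```bash
cat > fin.py <<'E'
from sc import *
from scipy.optimize import least_squares
f=np.pi/4+TH
n2=np.array([np.sin(f),0,-np.cos(f)]); r2=rv(n2,[0,1,0])
def rep():
    for c in ('scene','side'):
        im,inf=pic(c)
        for nm in ('scraper','scraper_tip','board_mid'):
            for d in viewer.pinpoint(nm,c):
                X=w(inf,d['at'])
                if np.linalg.norm(X[:2]-[650,0])<120: print(c,nm,round(d['confidence'],2),X,px(inf,X))
E
python3 - <<'E'
from fin import *
P=np.array([649,-3,237])+19*n2
print(kin.ik(P,r2),kin.ik(P+[0,0,60],r2))
robot.movep(P+[0,0,60],r2); robot.hold(.3); robot.servo_line(P,80); robot.hold(.3)
o=robot.observe(); print(o['t'],o['tcp_pos']-P,o['grip_width']*92,o['contact_force'])
rep()
s,i=pic('scene'); d,j=pic('side')
u=px(i,[649,-3,160]).astype(int); v=px(j,[649,-3,160]).astype(int); print(u,v)
x0,y0=u-[70,80]; x1,y1=v-[70,80]; print(x0,y0,x1,y1)
cv2.imwrite('pics/e.png',cv2.resize(np.hstack([s[y0:y0+150,x0:x0+140],d[y1:y1+150,x1:x1+140]]),(784,420),interpolation=cv2.INTER_CUBIC)[:,:,::-1])
for X in ([649,-3,122],[649,-3,197],[649,-3,22]): print((px(i,X)-[x0,y0])*2.8,(px(j,X)-[x1,y1])*2.8+[392,0])
E
```

```text
[-0.13  0.29  0.09  1.92 -0.01  0.55  1.53] [-0.12  0.22  0.08  1.85  0.    0.68  1.52]
19.5083 [0.19 0.01 0.46] 17.355060276547793 [-0.46  0.47 -0.31]
scene scraper 0.75 [650.18  -5.41 195.39] [215.18 206.2 ]
scene scraper_tip 0.71 [647.96  -3.22 124.75] [219.07 231.76]
scene board_mid 0.69 [646.03  -1.26  18.99] [223.66 266.55]
side scraper 0.53 [651.8   -4.45 196.11] [329.75 144.22]
side scraper_tip 0.73 [650.54  -4.22 121.43] [326.83 172.12]
side board_mid 0.69 [651.35  -3.09  21.67] [323.69 204.68]
[217 219] [327 158]
147 139 257 78
[201.04 263.01] [585.27 263.2 ]
[193.62 187.56] [592.15 185.17]
[210.23 354.67] [577.04 355.63]
```

View pics/e.png

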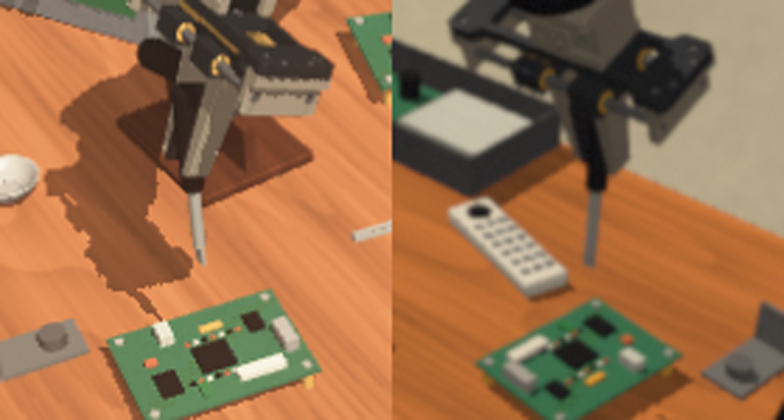

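Run:
```python
from fin import *
robot.hold(.3); rep(); o=robot.observe(); print(o['t'],o['tcp_pos'],o['grip_width']*92,o['joint_velocities'])
robot.job_done()
```

```text
scene scraper 0.61 [649.3   -3.44 196.31] [215.95 206.19]
scene scraper_tip 0.83 [647.59  -5.26 124.89] [218.78 231.15]
scene board_mid 0.87 [644.51   0.64  20.09] [224.59 266.43]
side scraper 0.71 [651.02  -6.39 194.04] [330.17 145.48]
side scraper_tip 0.51 [652.1   -3.02 120.02] [326.79 172.13]
side board_mid 0.85 [651.75   0.42  22.67] [322.7  203.68]
20.7083 [656.12  -3.02 219.4 ] 17.446476779960154 [ 0. -0.  0.  0. -0.  0. -0.]
the job is handed in; nothing more can be done
```

The job is handed in at about 21 s of the 51 s: the valve is half open and the gripper is holding the scraper upright over the middle of the board.

- **Valve:** I gripped the bar and turned it 0.68 rad counter-clockwise. In the wrist picture afterwards the bar's heading was 0.71 to 0.73 rad. The extractor's own heading came out between -0.05 and -0.12 rad depending on the edge used, about -0.07. That puts the handle at about 0.78 rad, good to about 2 to 3 degrees.
- **Scraper:** I took the slim smooth-handled tool from the tube at y ≈ -333 and drew it 110 mm along its slope. The forces read after each step of the pull were under 2 N. I then turned it upright over the smallest board, the one near (649, -3).
- **Last checks:** The two fixed cameras put the tip at about (650, -4, 122), 10 cm above the board's middle and within their error of it. The arm was still and the grip had not slipped. The side view shows the shaft vertical. The scene view suggests a tilt of about 1.6 degrees, which is within pixel error.
- **Not touched:** I never reached for the nut driver or the loose things, and the last pictures show nothing displaced. I took no new picture of the valve after leaving it.

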